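# Transfer three stud bolts to the carrying rack in order

### The job

Move the three stud bolts from the full rack to the empty rack, one to a cup, keeping their row: the stud now at the left end of the full rack (the robot's left) goes into the cup next to the empty rack's upright carrying handle, the middle stud into the middle cup, and the stud at the right end into the cup farthest from the handle. Leave every stud standing upright on the floor of its cup, and do not let any fall over on the way.

Things in the scene. Friction and masses are not known exactly. Their poses are not given: they have to be found in the camera images.
- stud_short: loose dull grey steel stud bolt, threaded all the way, the shortest: 80 mm long, 30 mm in diameter, 0.35 to 0.85 kg, standing upright in from_cup_a. Origin: centre of its lower end; z runs up along the stud.
- stud_mid: loose dull grey steel stud bolt, with a slimmer plain shank in its middle (25 diameter; threaded and 30 in diameter in the bottom and top 35), middle length: 105 mm long, 30 mm in diameter, 0.35 to 0.85 kg, standing upright in from_cup_b. Origin: centre of its lower end; z runs up along the stud.
- stud_long: loose dull grey steel stud bolt, threaded, with a small hexagonal end (18 across flats, the top 12), the longest: 130 mm long, 30 mm in diameter, 0.35 to 0.85 kg, standing upright in from_cup_c. Origin: centre of its lower end; z runs up along the stud.
- from_cup_a: shallow round aluminium cup, fixed, one of three in a row 90 mm apart on the full rack (black plate); stud_short starts in it. Which cup is left (+y), middle or right changes, and on which side the full rack stands. Sizes in mm: outside diameter 60, inside 52, height 16, inner floor 5 above its origin, the centre of its underside (8 above the counter). z up, y along the row.
- to_cup_a: shallow round aluminium cup, fixed, empty, one of three alike in a row 90 mm apart on the other black plate, the empty rack. Which of them is where in the row changes. Sizes in mm: outside diameter 60, inside 52, height 16, inner floor 5 above its origin, the centre of its underside (8 above the counter). z up, y along the row.
- from_cup_b: shallow round aluminium cup, fixed, one of three in a row 90 mm apart on the full rack (black plate); stud_mid starts in it. Which cup is left (+y), middle or right changes, and on which side the full rack stands. Sizes in mm: outside diameter 60, inside 52, height 16, inner floor 5 above its origin, the centre of its underside (8 above the counter). z up, y along the row.
- to_cup_b: shallow round aluminium cup, fixed, empty, one of three alike in a row 90 mm apart on the other black plate, the empty rack. Which of them is where in the row changes. Sizes in mm: outside diameter 60, inside 52, height 16, inner floor 5 above its origin, the centre of its underside (8 above the counter). z up, y along the row.
- from_cup_c: shallow round aluminium cup, fixed, one of three in a row 90 mm apart on the full rack (black plate); stud_long starts in it. Which cup is left (+y), middle or right changes, and on which side the full rack stands. Sizes in mm: outside diameter 60, inside 52, height 16, inner floor 5 above its origin, the centre of its underside (8 above the counter). z up, y along the row.
- to_cup_c: shallow round aluminium cup, fixed, empty, one of three alike in a row 90 mm apart on the other black plate, the empty rack. Which of them is where in the row changes. Sizes in mm: outside diameter 60, inside 52, height 16, inner floor 5 above its origin, the centre of its underside (8 above the counter). z up, y along the row.
- handle: bright metal carrying handle, fixed: upright U loop of 10 mm bar, 70 mm across the rack, 40 mm high, on the empty rack in line with its row, 50 mm beyond the centre of one end cup (left or right, it changes); at the other end lies only a flat black rubber bar 10 mm high. Origin: centre of its foot, 8 mm above the counter; z up.
There are look-alikes about, which are no part of the job. Leave any purple look-alike of the stud_long alone. Leave any blue or red look-alike of the stud_short alone.

How it is judged:
By the outcome, as a careful person would: the job done as asked, in the order asked, and still so for the second after the job is handed in, with the robot touching nothing.
It also fails if it takes over 96 s, if anything falls off the work surface, if the arm or the gripper's body presses on something with over 40 N, if the wrist force passes 120 N, or if a joint passes its speed limit or range.

### The arm

A 6-joint arm with a two-finger parallel gripper is mounted at the origin on the work surface. World frame = base frame: x ahead of the robot, y to its left, z up, the work surface at z = 0. Lengths are in mm, angles in rad, forces in N, time in s.
With the tool pointing down it reaches from about 275 to 1000 mm from the base axis. Payload 8.4 kg.
Tool frame: the origin (TCP) lies at the very end of the fingers, on their centre line; the grasp point (between the pads) lies 19 mm behind it; z points along the fingers, y is the direction in which the jaws open and shut (so a half turn about z gives the same grasp; the last joint's range is limited). The gripper opens to 85 mm and grips with 20 to 120 N. Pads are 22 mm wide; open, the fingers measure 114 mm over their backs; the gripper's body (76 mm by 85 mm) begins 54 mm behind the grasp point. The pads swing forward as they close: fully open they stand 13 mm farther back than shut.
Start: joints at [-1.223, 0.353, 1.633, -0, 1.155, -0.002], TCP at [214.192, -587.154, 231.281] pointing down, gripper open.
Joint ranges: [-2.63, 2.63], [-0.92, 2.1], [0.06, 2.66], [-1.3, 4.44], [0, 2.69], [-3.02, 3.02]. Speed limits (rad/s): [2.22, 2.22, 2.79, 3.14, 3.14, 3.14].

### API

Orientations are given as [roll, pitch, yaw] about the fixed x, y, z axes, in that order (R = Rz(yaw) Ry(pitch) Rx(roll)).
In Python, from rig import r gives the robot as it stands.
- The arm moves only by the tool move_arm, never from a script. Its argument "increments" is a list of rows, each an object of numbers: "tx", "ty", "tz": the shift along the tool's x, y, z in cm; "rx", "ry", "rz": the turn, a rotation vector about the tool's x, y, z in degrees; "gripper": the gripper's target within -1 to 1 (fully open at 1, half-way at 0, shut at -1). A call has 1 to 12 rows; each row shifts and turns the commanded pose from where the row before left it, along the tool's axes as they then stand; what a row does not reach is not made up. A row lasts 1/10 s, in which the tool goes at most 50 mm and 8.59 degrees, less where a joint would pass 70% of its speed; a pose out of reach is approached as far as the arm can. A call is refused whole if a number of a shift passes 5 or a number of a turn 8.59, either way. A call with a gripper value outside its range is refused whole. The fingers move at their own pace and stop on an object; "squeeze" is the grip in N (left out, the last holds). Time passes only in rows, so rows that do not move let the fingers close. It gives the time, the measured TCP pose, the force and the opening at its end, in the units of the state.
- r.sense(): the state, without advancing time (a new reading comes with each control period).
- r.grab_frame(name): name is "scene" or "top" or "wrist"; returns (picture, depth): 480x640x3 uint8, red, green, blue; 480x640 float32, mm along the optical axis (not along the pixel's ray), 0 where there is no reading.
- r.camera_model(name): a dict with "fx", "fy", "cx", "cy" (pixels), "R" (3x3) and "t" (3): a world point X has camera coordinates R X + t; the wrist camera has in their place "hand_eye" (4x4, takes a point from camera to tool coordinates, whose origin is the TCP and whose axes are the flange's). Camera axes: x right, y down, z forward; pixel columns grow to the right and rows downward; lengths in mm; the calibration is good to about 2 mm. A picture is of the moment at which its call begins: read the wrist's pose just before it. camera_model takes no time and is no camera call.
- r.sign_off(): hands the job in, once; it reports no verdict.
Trained networks look in the newest picture that a camera, given by its name, has taken for a name from the list of things; names that differ only in an ending like _2 or _b are one class to them, and where a whole thing is asked for, a point or a joint stands for the part that bears it (a point fixed in the world has none). Each returns a list of dicts, best first, with "confidence" (0 to 1); they miss things now and then, are a little off and sometimes report something else, mostly with a low value. They report only what shows in the picture. A call takes as long as a camera call. They do not tell look-alikes from the thing itself.
- r.cut_out(query, camera): "mask" (480x640 bool, what is visible of it) and "bbox" ([left, top, right, bottom] in pixels, round what is visible of it).
- r.place_of(query, camera): "location" ([row, column] in pixels: a listed point, or the origin of a listed thing).
The state is a dict: "clock": time; "qpos": joint angles; "qvel": joint speeds; "joint_efforts": joint torques, N m; "eef_pos": TCP position; "tcp_rot": TCP orientation; "contact_force": force on the tool from outside, world axes, zero at the start; "wrist_torque": the same for the moment, N m; "opening": opening from 0.0 (shut) to 1.0 (fully open).
Only numpy, scipy, OpenCV 4.12 (cv2) and the standard library are available. Lean on these libraries where they do the work, as an engineer would, in place of code of your own. Each camera call takes 0.05 s, during which the arm holds its last target. There are 200 camera calls.

## Working session

There is one attempt and no reset: what is moved stays moved. The work goes in short steps, Python scripts to look and compute and a tool call to move; the robot and the scene stay as the last step left them, time stands still between calls to the robot, and variables do not carry over. Pictures are saved under pics/ and viewed, about 12 in all and at most 16, crops included, and the job is handed in when it is done.

Besides the shell and the picture viewer there is one more tool, called in YAML: its name, and indented under it one key for each argument. move_arm: Moves the arm, as the interface text tells. Its arguments: {"type":"object","properties":{"increments":{"type":"array","items":{"type":"object","properties":{"tx":{"type":"number"},"ty":{"type":"number"},"tz":{"type":"number"},"rx":{"type":"number"},"ry":{"type":"number"},"rz":{"type":"number"},"gripper":{"type":"number"}}}},"squeeze":{"type":"number"}},"required":["increments"]}

```bash
mkdir -p pics; ls; python3 - <<'E'
from rig import r
import cv2, numpy as np
for n in ("scene","top"):
    p,d=r.grab_frame(n); cv2.imwrite(f"pics/{n}0.png",p[...,::-1]); np.save(f"pics/{n}0.npy",d)
    print(n,r.camera_model(n))
    for q in ("stud_short","stud_mid","stud_long","to_cup_a","from_cup_a","handle"):
        print(q,[(np.round(x["location"],1).tolist(),round(x["confidence"],2)) for x in r.place_of(q,n)])
print(r.sense())
E
```

```text
pics
scene {'fx': 474.40783968667597, 'fy': 474.40783968667597, 'cx': 323.7953767740431, 'cy': 245.38633248628147, 'R': array([[ 0.11269956,  0.99362783, -0.0015962 ],
       [ 0.66651625, -0.07678903, -0.74152514],
       [-0.73692258,  0.08250566, -0.67092319]]), 't': array([ -43.0541019 , -356.81533102, 1395.37297678])}
stud_short [([243.8, 274.9], 0.82), ([228.2, 328.6], 0.63), ([264.3, 335.4], 0.58)]
stud_mid [([254.3, 235.1], 0.7)]
stud_long [([304.9, 207.8], 0.84), ([263.2, 185.7], 0.69)]
to_cup_a [([233.3, 442.2], 0.89), ([229.3, 484.1], 0.8), ([235.2, 401.4], 0.67)]
from_cup_a [([254.4, 232.3], 0.81), ([264.4, 186.0], 0.66), ([244.6, 274.5], 0.53), ([233.6, 442.9], 0.37)]
handle [([231.3, 507.2], 0.73), ([260.8, 183.5], 0.27)]
top {'fx': 503.22363213324394, 'fy': 503.22363213324394, 'cx': 324.1968349053836, 'cy': 235.0483083956647, 'R': array([[ 0.02382174, -0.99967743, -0.00880724],
       [-0.99756079, -0.02319127, -0.06583794],
       [ 0.06561246,  0.01035414, -0.99779146]]), 't': array([ -43.95221922,  593.64411033, 1024.51043771])}
stud_short [([269.4, 371.0], 0.63), (
[... 379 characters left out ...]
.46)]
{'clock': 0.7, 'qpos': array([-1.22340948e+00,  3.52953756e-01,  1.63339560e+00, -1.26596098e-05,
        1.15522497e+00, -2.38246759e-03]), 'qvel': array([ 1.67412058e-04, -4.28796762e-05,  3.53877417e-04, -1.40227844e-03,
        7.13667119e-04, -8.32075475e-04]), 'joint_efforts': array([ 2.06266427e-04, -6.05019164e+01, -3.42383695e+01, -2.00487539e-04,
        7.09087726e-04,  1.30396310e-05]), 'eef_pos': array([ 214.18200114, -587.15427149,  231.31175485]), 'tcp_rot': array([3.14157436e+00, 1.16258176e-05, 3.49774428e-01]), 'contact_force': array([ 0.84433971, -0.69484254, -0.3440764 ]), 'wrist_torque': array([-0.04559312, -0.02052112, -0.0141605 ]), 'opening': 0.9994940744106493}
```

View pics/scene0.png

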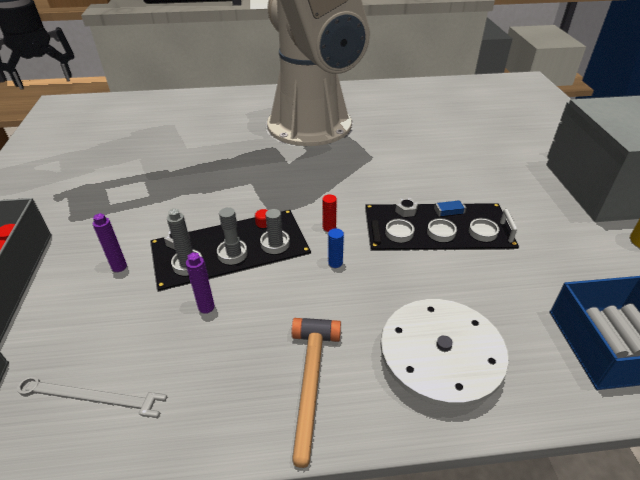

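View pics/top0.png

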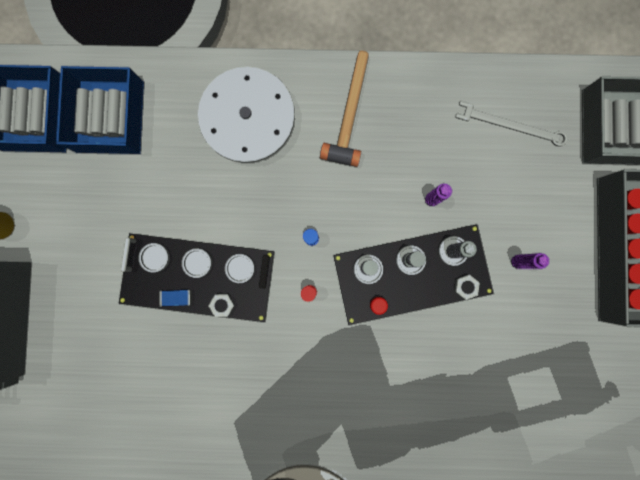

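Scene view (from the front, +y to the right): the full rack is at left, with long (186,262), mid (232,254) and short (275,244). The empty rack is at right, with its handle at (508,228) on the +y end. The top view agrees: short (370,268), mid (410,260), long (455,250), cups (154,257), (197,263), (240,268), handle (127,253). The purple, red and blue pieces are the look-alikes. So short goes to the handle cup, mid to the middle and long to the far cup.

```bash
cat > h.py <<'E'
import numpy as np, cv2
from rig import r
def cloud(d,m):
    v,u=np.mgrid[:480,:640]; z=d.astype(float)
    P=np.stack([(u-m["cx"])/m["fx"]*z,(v-m["cy"])/m["fy"]*z,z],-1)
    return (P-m["t"])@m["R"]
def ray(px,m,h):  # pixel (row,col) on plane z=h
    d=np.array([(px[1]-m["cx"])/m["fx"],(px[0]-m["cy"])/m["fy"],1.])@m["R"]; c=-m["t"]@m["R"]
    return c+d*(h-c[2])/d[2]
def tri(pxs,ms):
    A=np.zeros((3,3));b=np.zeros(3)
    for p,m in zip(pxs,ms):
        d=np.array([(p[1]-m["cx"])/m["fx"],(p[0]-m["cy"])/m["fy"],1.])@m["R"]; d/=np.linalg.norm(d); c=-m["t"]@m["R"]
        Q=np.eye(3)-np.outer(d,d);A+=Q;b+=Q@c
    return np.linalg.solve(A,b)
E
python3 - <<'E'
from h import *
mt,ms=r.camera_model("top"),r.camera_model("scene")
np.set_printoptions(precision=1,suppress=True)
# network origins: triangulate
N={"short":((269.4,371),(243.8,274.9)),"mid":((260.4,406.1),(254.3,235.1)),"long":((251.4,454.3),(263.2,185.7)),"fca":((265,368.2),(244.6,274.5)),"fcb":((261.3,411.3),(254.4,232.3)),"fcc":((250.9,453.6),(264.4,186)),"to_far":((267.7,240.5),(235.2,401.4)),"to_mid":((263,197),(233.3,442.2)),"to_handle":((257,154),(229.3,484.1)),"handle":((251,131),(231.3,507.2))}
T={}
for k,(a,b) in N.items(): T[k]=tri([a,b],[mt,ms]); print(k,T[k])
for cam,m in (("top",mt),("scene",ms)):
    P=cloud(np.load(f"pics/{cam}0.npy"),m).reshape(-1,3)
    print(cam,"counter z",np.median(P[(abs(P[:,0]-500)<20)&(abs(P[:,1])<200)][:,2]))
    for k in N:
        Q=P[np.hypot(*(P[:,:2]-T[k][:2]).T)<36]
        z=np.percentile(Q[:,2],98); S=Q[Q[:,2]>z-5]
        print(k,len(Q),"top z",z,"n",len(S),"mid-extent",(S.min(0)+S.max(0))/2,"mean",S.mean(0), "size",np.ptp(S,0))
E
```

```text
short [ 526.  -124.1    9. ]
mid [ 546.3 -201.9    6.1]
long [ 567.1 -299.5   11.9]
fca [ 534.8 -121.3   14.3]
fcb [ 544.6 -210.3    5.4]
fcc [ 568.2 -299.     9.5]
to_far [523.4 148.1   3. ]
to_mid [530.8 237.4   6.1]
to_handle [541.1 324.3  17.5]
handle [552.2 372.1  16.8]
top counter z 7.868732007125176
short 934 top z 95.72897193059637 n 181 mid-extent [ 528.4 -121.    94.6] mean [ 528.5 -120.6   93.5] size [27.  29.   7.5]
mid 972 top z 120.73231212756738 n 185 mid-extent [ 546.4 -206.4  119.2] mean [ 547.2 -206.1  118.7] size [28.1 28.6  6.8]
long 1012 top z 145.18071089532646 n 92 mid-extent [ 567.1 -296.7  143.9] mean [ 567.3 -296.9  143.9] size [18.2 19.6  7.3]
fca 946 top z 95.72429571551037 n 181 mid-extent [ 528.4 -121.    94.6] mean [ 528.5 -120.6   93.5] size [27.  29.   7.5]
fcb 937 top z 120.74053341861442 n 185 mid-extent [ 546.4 -206.4  119.2] mean [ 547.2 -206.1  118.7] size [28.1 28.6  6.8]
fcc 1020 top z 145.16990391312908 n 92 mid-extent [ 567.1 -296.7  143.9] mean [ 567.3 -296.9  143.9] size [18.2 19.6  7.3]
to_far 929 top z 26.328707876458747 n 160 mid-extent 
[... 982 characters left out ...]
7467436 n 143 mid-extent [ 548.3 -203.6  117.5] mean [ 550.2 -203.8  117.4] size [31.9 28.3  7.5]
fcc 1161 top z 142.83046925957674 n 75 mid-extent [ 569.3 -295.   141.9] mean [ 570.5 -294.5  142.2] size [18.8 18.3  6.1]
to_far 682 top z 24.72686279604594 n 162 mid-extent [522.6 144.7  23. ] mean [522.4 145.6  22.8] size [63.1 59.6  6.5]
to_mid 671 top z 24.507950572554172 n 174 mid-extent [531.9 234.4  22.9] mean [532.2 235.2  22.7] size [61.2 57.9  6.3]
to_handle 691 top z 24.863808030902327 n 163 mid-extent [540.4 324.6  23. ] mean [542.  323.3  22.7] size [60.4 61.3  6.1]
handle 673 top z 48.14764263576403 n 99 mid-extent [549.1 373.4  46.4] mean [549.7 372.3  46.5] size [62.  13.7  6.3]
```

move_arm:
  increments:
    - {"rz": -7.773}
    - {"rz": -7.773}
    - {"rz": -7.773}
    - {"rz": -7.773}
    - {"rz": -7.773}
    - {"rz": -7.773}
    - {"rz": -7.773}
    - {"rz": -7.773}
    - {"rz": -7.773}
    - {}
    - {}
  squeeze: 80

```text
invalid input
```

move_arm:
  increments:
    - {"tx": 4, "ty": 2.7}
    - {"tx": 4, "ty": 2.7}
    - {"tx": 4, "ty": 2.7}
    - {"tx": 4, "ty": 2.7}
    - {"tx": 4, "ty": 2.7}
    - {"tx": 4, "ty": 2.7}
    - {"tx": 4, "ty": 2.7}
    - {"tx": 4, "ty": 2.7}
    - {"tx": 4, "ty": 2.7}
    - {"tx": 4, "ty": 2.7}
    - {}
    - {}

```text
invalid input
```

```bash
python3 - <<'E'
from h import *
np.set_printoptions(precision=1,suppress=True)
P=cloud(np.load("pics/top0.npy"),r.camera_model("top")).reshape(-1,3)
for n,c in dict(short=(529,-120),mid=(547,-205),long=(568,-296),far=(521,144),middle=(531,233),handle=(540,323)).items():
    D=P[:,:2]-c; m=(abs(D[:,0])<75)&(abs(D[:,0])>34)&(abs(D[:,1])<20)
    print(n,"obstacle z in finger lanes",P[m][:,2].max(), P[m][P[m][:,2].argmax()])
s=r.sense();print(s["eef_pos"],s["tcp_rot"],s["qpos"],s["contact_force"])
p,d=r.grab_frame("wrist");cv2.imwrite("pics/w1.png",p[...,::-1]);print(r.camera_model("wrist"))
E
```

```text
short obstacle z in finger lanes 40.584418225507925 [ 460.5 -137.6   40.6]
mid obstacle z in finger lanes 15.232976978011388 [ 505.3 -186.8   15.2]
long obstacle z in finger lanes 32.51682306835849 [ 506.5 -304.1   32.5]
far obstacle z in finger lanes 31.89658180167952 [448.6 160.2  31.9]
middle obstacle z in finger lanes 28.83323820010254 [472.8 245.7  28.8]
handle obstacle z in finger lanes 28.099915420742633 [465.2 303.1  28.1]
[ 214.2 -587.2  231.3] [3.1 0.  0.3] [-1.2  0.4  1.6 -0.   1.2 -0. ] [ 0.8 -0.7 -0.3]
{'fx': 339.49737615725707, 'fy': 339.49737615725707, 'cx': 321.9566133880053, 'cy': 238.38935907003, 'hand_eye': array([[   0. ,   -1. ,   -0.3,   78.4],
       [   1. ,    0. ,    0. ,   -0.1],
       [  -0. ,   -0.3,    1. , -143.2],
       [   0. ,    0. ,    0. ,    1. ]])}
```

View pics/w1.png

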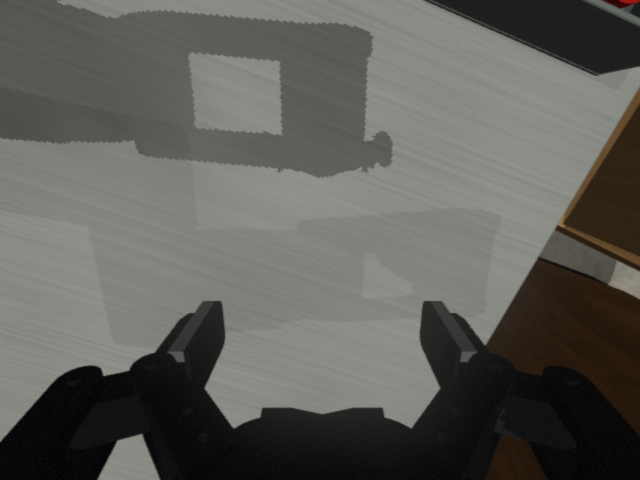

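The wrist picture shows only bare counter and the fingers, because both moves were refused. I'll try again with every field filled in.

move_arm:
  increments:
    - {"tx": 0, "ty": 0, "tz": 0, "rx": 0, "ry": 0, "rz": -7.77, "gripper": 1}
    - {"tx": 0, "ty": 0, "tz": 0, "rx": 0, "ry": 0, "rz": -7.77, "gripper": 1}
  squeeze: 80

```text
clock: 0.95
eef_pos: [214.2, -587.2, 231.3]
tcp_rot: [3.142, 0.0, 0.626]
contact_force: [-0.0, -0.8, -0.4]
opening: 1.002
```

move_arm:
  increments:
    - {"tx": 0, "ty": 0, "tz": 0, "rx": 0, "ry": 0, "rz": -7.77, "gripper": 1}
    - {"tx": 0, "ty": 0, "tz": 0, "rx": 0, "ry": 0, "rz": -7.77, "gripper": 1}
    - {"tx": 0, "ty": 0, "tz": 0, "rx": 0, "ry": 0, "rz": -7.77, "gripper": 1}
    - {"tx": 0, "ty": 0, "tz": 0, "rx": 0, "ry": 0, "rz": -7.77, "gripper": 1}
    - {"tx": 0, "ty": 0, "tz": 0, "rx": 0, "ry": 0, "rz": -7.77, "gripper": 1}
    - {"tx": 0, "ty": 0, "tz": 0, "rx": 0, "ry": 0, "rz": -7.77, "gripper": 1}
    - {"tx": 0, "ty": 0, "tz": 0, "rx": 0, "ry": 0, "rz": -7.77, "gripper": 1}
    - {"tx": 0, "ty": 0, "tz": 0, "rx": 0, "ry": 0, "rz": 0, "gripper": 1}
  squeeze: 80

```text
clock: 1.75
eef_pos: [214.2, -587.2, 231.3]
tcp_rot: [-3.142, 0.0, 1.572]
contact_force: [0.3, -0.6, -0.8]
opening: 1.004
```

move_arm:
  increments:
    - {"tx": 4, "ty": 2.7, "tz": 0, "rx": 0, "ry": 0, "rz": 0, "gripper": 1}
    - {"tx": 4, "ty": 2.7, "tz": 0, "rx": 0, "ry": 0, "rz": 0, "gripper": 1}
    - {"tx": 4, "ty": 2.7, "tz": 0, "rx": 0, "ry": 0, "rz": 0, "gripper": 1}
    - {"tx": 4, "ty": 2.7, "tz": 0, "rx": 0, "ry": 0, "rz": 0, "gripper": 1}
    - {"tx": 4, "ty": 2.7, "tz": 0, "rx": 0, "ry": 0, "rz": 0, "gripper": 1}
    - {"tx": 4, "ty": 2.7, "tz": 0, "rx": 0, "ry": 0, "rz": 0, "gripper": 1}
    - {"tx": 4, "ty": 2.7, "tz": 0, "rx": 0, "ry": 0, "rz": 0, "gripper": 1}
    - {"tx": 4, "ty": 2.7, "tz": 0, "rx": 0, "ry": 0, "rz": 0, "gripper": 1}
    - {"tx": 4, "ty": 2.7, "tz": 0, "rx": 0, "ry": 0, "rz": 0, "gripper": 1}
    - {"tx": 4, "ty": 2.7, "tz": 0, "rx": 0, "ry": 0, "rz": 0, "gripper": 1}
    - {"tx": 0, "ty": 0, "tz": 0, "rx": 0, "ry": 0, "rz": 0, "gripper": 1}
  squeeze: 80

```text
clock: 2.85
eef_pos: [487.2, -183.1, 231.6]
tcp_rot: [3.14, -0.001, 1.57]
contact_force: [-0.9, -0.5, 0.7]
opening: 1.001
```

```bash
cat >> h.py <<'E'
from scipy.spatial.transform import Rotation
def wrist_model():
    m=dict(r.camera_model("wrist")); s=r.sense(); H=np.asarray(m["hand_eye"])
    Rt=Rotation.from_euler("xyz",s["tcp_rot"]).as_matrix()
    Rc=Rt@H[:3,:3]; c=Rt@H[:3,3]+s["eef_pos"]
    m["R"]=Rc.T; m["t"]=-Rc.T@c; return m
def tops(P,C,h,tol=5,rad=36):
    P=P.reshape(-1,3); o={}
    for k,c in C.items():
        S=P[(np.hypot(*(P[:,:2]-c).T)<rad)&(abs(P[:,2]-h[k])<tol)]
        if len(S)>20: o[k]=((S.min(0)+S.max(0))/2).round(1),S.mean(0).round(1),np.ptp(S,0).round(1),len(S)
    return o
C=dict(short=(529,-120),mid=(547,-205),long=(568,-296),far=(521,144),middle=(531,233),handle=(540,323))
HZ=dict(short=93,mid=118,long=143,far=24,middle=24,handle=24)
E
python3 - <<'E'
from h import *
s=r.sense();print(s["eef_pos"],s["tcp_rot"],s["qpos"])
m=wrist_model(); p,d=r.grab_frame("wrist");cv2.imwrite("pics/w2.png",p[...,::-1])
for k,v in tops(cloud(d,m),C,HZ).items(): print(k,v)
E
```

```text
[ 487.15960112 -183.09377628  231.6011617 ] [ 3.13979826e+00 -1.03883883e-03  1.57043464e+00] [-3.63447754e-01  1.89239756e-01  1.85551912e+00  1.80889193e-03
  1.09552598e+00 -3.63911796e-01]
short (array([ 528.9, -118.2,   91.9]), array([ 528.7, -117.6,   93.5]), array([29.1, 29.9,  7.6]), 1143)
mid (array([ 547. , -203.4,  117. ]), array([ 546.7, -202.4,  118.4]), array([29.9, 30.2,  7.9]), 1070)
long (array([ 567.3, -294.8,  141.7]), array([ 567. , -292.9,  143. ]), array([19.5, 21.1,  7.4]), 461)
```

View pics/w2.png

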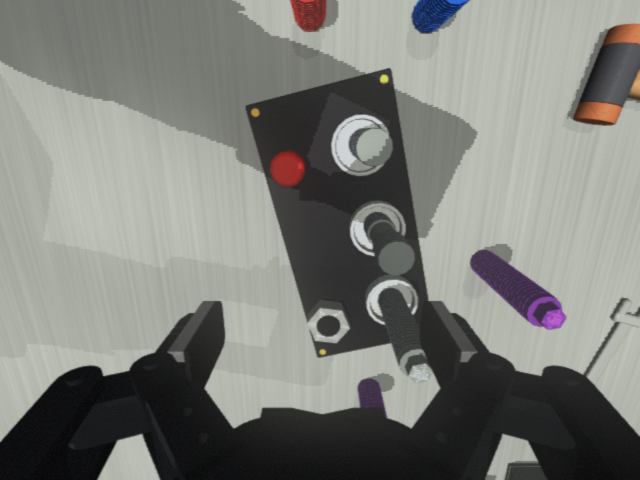

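The wrist view agrees with the fixed cameras to about 2 mm, with studs at (372,145), (397,258) and (417,372). Next is the short stud: align, go down, grip.

move_arm:
  increments:
    - {"tx": 3.2, "ty": 2.1, "tz": 0, "rx": 0, "ry": 0, "rz": 0, "gripper": 1}
    - {"tx": 3.2, "ty": 2.1, "tz": 0, "rx": 0, "ry": 0, "rz": 0, "gripper": 1}
    - {"tx": 0, "ty": 0, "tz": 3, "rx": 0, "ry": 0, "rz": 0, "gripper": 1}
    - {"tx": 0, "ty": 0, "tz": 3, "rx": 0, "ry": 0, "rz": 0, "gripper": 1}
    - {"tx": 0, "ty": 0, "tz": 3, "rx": 0, "ry": 0, "rz": 0, "gripper": 1}
    - {"tx": 0, "ty": 0, "tz": 2, "rx": 0, "ry": 0, "rz": 0, "gripper": 1}
    - {"tx": 0, "ty": 0, "tz": 0, "rx": 0, "ry": 0, "rz": 0, "gripper": 1}
    - {"tx": 0, "ty": 0, "tz": 0, "rx": 0, "ry": 0, "rz": 0, "gripper": 1}
  squeeze: 80

```text
clock: 3.7
eef_pos: [526.2, -124.2, 121.6]
tcp_rot: [-3.141, 0.0, 1.568]
contact_force: [-0.8, 0.1, 0.3]
opening: 0.997
```

move_arm:
  increments:
    - {"tx": 0.5, "ty": 0.28, "tz": 0, "rx": 0, "ry": 0, "rz": 0, "gripper": 1}
    - {"tx": 0, "ty": 0, "tz": 2, "rx": 0, "ry": 0, "rz": 0, "gripper": 1}
    - {"tx": 0, "ty": 0, "tz": 2, "rx": 0, "ry": 0, "rz": 0, "gripper": 1}
    - {"tx": 0, "ty": 0, "tz": 2, "rx": 0, "ry": 0, "rz": 0, "gripper": 1}
    - {"tx": 0, "ty": 0, "tz": 1.2, "rx": 0, "ry": 0, "rz": 0, "gripper": 1}
    - {"tx": 0, "ty": 0, "tz": 0, "rx": 0, "ry": 0, "rz": 0, "gripper": 1}
    - {"tx": 0, "ty": 0, "tz": 0, "rx": 0, "ry": 0, "rz": 0, "gripper": 1}
  squeeze: 80

```text
clock: 4.4
eef_pos: [529.9, -118.4, 50.1]
tcp_rot: [3.141, 0.0, 1.57]
contact_force: [-0.2, -0.0, -0.1]
opening: 1.002
```

move_arm:
  increments:
    - {"tx": 0, "ty": 0, "tz": 0, "rx": 0, "ry": 0, "rz": 0, "gripper": -0.2}
    - {"tx": 0, "ty": 0, "tz": 0, "rx": 0, "ry": 0, "rz": 0, "gripper": -0.2}
    - {"tx": 0, "ty": 0, "tz": 0, "rx": 0, "ry": 0, "rz": 0, "gripper": -0.2}
    - {"tx": 0, "ty": 0, "tz": 0, "rx": 0, "ry": 0, "rz": 0, "gripper": -1}
    - {"tx": 0, "ty": 0, "tz": 0, "rx": 0, "ry": 0, "rz": 0, "gripper": -1}
    - {"tx": 0, "ty": 0, "tz": 0, "rx": 0, "ry": 0, "rz": 0, "gripper": -1}
    - {"tx": 0, "ty": 0, "tz": 0, "rx": 0, "ry": 0, "rz": 0, "gripper": -1}
    - {"tx": 0, "ty": 0, "tz": 0, "rx": 0, "ry": 0, "rz": 0, "gripper": -1}
    - {"tx": 0, "ty": 0, "tz": 0, "rx": 0, "ry": 0, "rz": 0, "gripper": -1}
  squeeze: 80

```text
clock: 5.3
eef_pos: [529.4, -118.4, 49.9]
tcp_rot: [3.141, 0.0, 1.57]
contact_force: [-1.9, -0.5, 7.1]
opening: 0.331
```

move_arm:
  increments:
    - {"tx": 0, "ty": 0, "tz": -0.5, "rx": 0, "ry": 0, "rz": 0, "gripper": -1}
    - {"tx": 0, "ty": 0, "tz": -1, "rx": 0, "ry": 0, "rz": 0, "gripper": -1}
    - {"tx": 0, "ty": 0, "tz": -2, "rx": 0, "ry": 0, "rz": 0, "gripper": -1}
    - {"tx": 0, "ty": 0, "tz": -2.5, "rx": 0, "ry": 0, "rz": 0, "gripper": -1}
    - {"tx": 0, "ty": 0, "tz": -2.5, "rx": 0, "ry": 0, "rz": 0, "gripper": -1}
    - {"tx": 0, "ty": 0, "tz": -2, "rx": 0, "ry": 0, "rz": 0, "gripper": -1}
    - {"tx": 0, "ty": 0, "tz": -1.5, "rx": 0, "ry": 0, "rz": 0, "gripper": -1}
    - {"tx": 0, "ty": 0, "tz": 0, "rx": 0, "ry": 0, "rz": 0, "gripper": -1}
  squeeze: 80

```text
clock: 6.1
eef_pos: [530.4, -118.6, 171.8]
tcp_rot: [3.138, 0.001, 1.57]
contact_force: [0.5, 0.5, -4.3]
opening: 0.333
```

move_arm:
  increments:
    - {"tx": 1.2, "ty": 0.1, "tz": 0, "rx": 0, "ry": 0, "rz": 0, "gripper": -1}
    - {"tx": 2.5, "ty": 0.1, "tz": 0, "rx": 0, "ry": 0, "rz": 0, "gripper": -1}
    - {"tx": 2.5, "ty": 0.1, "tz": 0, "rx": 0, "ry": 0, "rz": 0, "gripper": -1}
    - {"tx": 2.5, "ty": 0.1, "tz": 0, "rx": 0, "ry": 0, "rz": 0, "gripper": -1}
    - {"tx": 2.5, "ty": 0.1, "tz": 0, "rx": 0, "ry": 0, "rz": 0, "gripper": -1}
    - {"tx": 2.5, "ty": 0.1, "tz": 0, "rx": 0, "ry": 0, "rz": 0, "gripper": -1}
    - {"tx": 2.5, "ty": 0.1, "tz": 0, "rx": 0, "ry": 0, "rz": 0, "gripper": -1}
    - {"tx": 2.5, "ty": 0.1, "tz": 0, "rx": 0, "ry": 0, "rz": 0, "gripper": -1}
    - {"tx": 2.5, "ty": 0.1, "tz": 0, "rx": 0, "ry": 0, "rz": 0, "gripper": -1}
    - {"tx": 2.5, "ty": 0.1, "tz": 0, "rx": 0, "ry": 0, "rz": 0, "gripper": -1}
    - {"tx": 2.5, "ty": 0, "tz": 0, "rx": 0, "ry": 0, "rz": 0, "gripper": -1}
    - {"tx": 2.5, "ty": 0, "tz": 0, "rx": 0, "ry": 0, "rz": 0, "gripper": -1}
  squeeze: 80

```text
clock: 7.3
eef_pos: [538.1, 170.1, 167.9]
tcp_rot: [-3.139, 0.001, 1.57]
contact_force: [1.3, 0.3, -4.4]
opening: 0.334
```

move_arm:
  increments:
    - {"tx": 2.5, "ty": 0, "tz": 0, "rx": 0, "ry": 0, "rz": 0, "gripper": -1}
    - {"tx": 2.5, "ty": 0, "tz": 0, "rx": 0, "ry": 0, "rz": 0, "gripper": -1}
    - {"tx": 2.5, "ty": 0, "tz": 0, "rx": 0, "ry": 0, "rz": 0, "gripper": -1}
    - {"tx": 2.5, "ty": 0, "tz": 0, "rx": 0, "ry": 0, "rz": 0, "gripper": -1}
    - {"tx": 2.5, "ty": 0, "tz": 0, "rx": 0, "ry": 0, "rz": 0, "gripper": -1}
    - {"tx": 2, "ty": 0, "tz": 0, "rx": 0, "ry": 0, "rz": 0, "gripper": -1}
    - {"tx": 1, "ty": 0, "tz": 0, "rx": 0, "ry": 0, "rz": 0, "gripper": -1}
    - {"tx": 0, "ty": 0, "tz": 0, "rx": 0, "ry": 0, "rz": 0, "gripper": -1}
    - {"tx": 0, "ty": 0, "tz": 0, "rx": 0, "ry": 0, "rz": 0, "gripper": -1}
  squeeze: 80

```text
clock: 8.2
eef_pos: [539.1, 323.0, 168.8]
tcp_rot: [-3.141, 0.001, 1.571]
contact_force: [0.2, -0.0, -4.5]
opening: 0.335
```

```bash
python3 - <<'E'
from h import *
s=r.sense();print(s["eef_pos"],s["tcp_rot"],s["opening"],s["contact_force"])
m=wrist_model(); p,d=r.grab_frame("wrist")
P=cloud(d,m)
for k,v in tops(P,C,HZ).items(): print(k,v)
p2,d2=r.grab_frame("scene")
cv2.imwrite("pics/a3.png",np.hstack([cv2.resize(p,(400,300)),cv2.resize(p2[60:330,280:640],(400,300))])[...,::-1])
Q=cloud(d2,r.camera_model("scene")).reshape(-1,3)
S=Q[(np.hypot(*(Q[:,:2]-s["eef_pos"][:2]).T)<25)&(Q[:,2]>60)&(Q[:,2]<165)]
print("stud lower z",np.percentile(S[:,2],1))
for z in (135,140,145,150,155,160):
    T=S[abs(S[:,2]-z)<3]; print(z,len(T),T.mean(0) if len(T) else "")
E
```

```text
[539.08038168 323.04815785 168.8163873 ] [-3.14074714e+00  9.38857940e-04  1.57059038e+00] 0.3353554459035861 [ 0.20342543 -0.0262484  -4.51079082]
far (array([520.7, 136.9,  23. ]), array([516. , 128.7,  23.1]), array([56.4, 39. ,  7.9]), 410)
handle (array([539.8, 326.6,  23.1]), array([539.7, 327.2,  23.9]), array([59. , 57. ,  8.1]), 962)
stud lower z 131.93940368558825
135 38 [548.24806135 316.54115169 135.40303948]
140 47 [548.06864324 315.58273343 139.89539699]
145 39 [548.69895906 317.0329982  144.8830718 ]
150 44 [549.46128294 318.03690885 149.87191547]
155 44 [548.96511725 316.78437295 155.03739287]
160 47 [548.82726779 317.11507464 159.80393364]
```

View pics/a3.png

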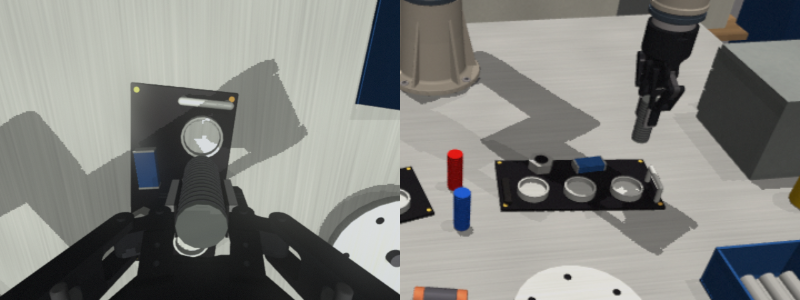

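The stud hangs upright, its lower end at z ≈ 132, over the handle cup. I'll lower it.

move_arm:
  increments:
    - {"tx": 0.2, "ty": 0, "tz": 2, "rx": 0, "ry": 0, "rz": 0, "gripper": -1}
    - {"tx": 0, "ty": 0, "tz": 2.5, "rx": 0, "ry": 0, "rz": 0, "gripper": -1}
    - {"tx": 0, "ty": 0, "tz": 2.5, "rx": 0, "ry": 0, "rz": 0, "gripper": -1}
    - {"tx": 0, "ty": 0, "tz": 2, "rx": 0, "ry": 0, "rz": 0, "gripper": -1}
    - {"tx": 0, "ty": 0, "tz": 1.5, "rx": 0, "ry": 0, "rz": 0, "gripper": -1}
    - {"tx": 0, "ty": 0, "tz": 0.7, "rx": 0, "ry": 0, "rz": 0, "gripper": -1}
    - {"tx": 0, "ty": 0, "tz": 0.3, "rx": 0, "ry": 0, "rz": 0, "gripper": -1}
    - {"tx": 0, "ty": 0, "tz": 0, "rx": 0, "ry": 0, "rz": 0, "gripper": -1}
    - {"tx": 0, "ty": 0, "tz": 0, "rx": 0, "ry": 0, "rz": 0, "gripper": -1}
  squeeze: 80

```text
clock: 9.2
eef_pos: [540.1, 326.0, 55.2]
tcp_rot: [3.14, -0.001, 1.57]
contact_force: [-0.2, -0.9, -4.3]
opening: 0.331
```

move_arm:
  increments:
    - {"tx": 0, "ty": 0, "tz": 0.2, "rx": 0, "ry": 0, "rz": 0, "gripper": -1}
    - {"tx": 0, "ty": 0, "tz": 0.1, "rx": 0, "ry": 0, "rz": 0, "gripper": -1}
    - {"tx": 0, "ty": 0, "tz": 0.1, "rx": 0, "ry": 0, "rz": 0, "gripper": -1}
    - {"tx": 0, "ty": 0, "tz": 0.1, "rx": 0, "ry": 0, "rz": 0, "gripper": -1}
    - {"tx": 0, "ty": 0, "tz": 0, "rx": 0, "ry": 0, "rz": 0, "gripper": -1}
    - {"tx": 0, "ty": 0, "tz": 0, "rx": 0, "ry": 0, "rz": 0, "gripper": -1}
  squeeze: 80

```text
clock: 9.8
eef_pos: [539.5, 325.8, 50.0]
tcp_rot: [3.141, -0.0, 1.57]
contact_force: [-1.9, -0.7, 5.3]
opening: 0.333
```

It is on the floor now (force rose from -4 to +5 N). Opening and backing up.

move_arm:
  increments:
    - {"tx": 0, "ty": 0, "tz": 0, "rx": 0, "ry": 0, "rz": 0, "gripper": -0.2}
    - {"tx": 0, "ty": 0, "tz": 0, "rx": 0, "ry": 0, "rz": 0, "gripper": 0.1}
    - {"tx": 0, "ty": 0, "tz": 0, "rx": 0, "ry": 0, "rz": 0, "gripper": 0.5}
    - {"tx": 0, "ty": 0, "tz": 0, "rx": 0, "ry": 0, "rz": 0, "gripper": 1}
    - {"tx": 0, "ty": 0, "tz": 0, "rx": 0, "ry": 0, "rz": 0, "gripper": 1}
    - {"tx": 0, "ty": 0, "tz": 0, "rx": 0, "ry": 0, "rz": 0, "gripper": 1}
    - {"tx": 0, "ty": 0, "tz": 0, "rx": 0, "ry": 0, "rz": 0, "gripper": 1}
  squeeze: 80

```text
clock: 10.5
eef_pos: [539.5, 325.7, 49.3]
tcp_rot: [3.142, -0.0, 1.57]
contact_force: [0.3, 0.0, -0.2]
opening: 1.003
```

move_arm:
  increments:
    - {"tx": 0, "ty": 0, "tz": -1.5, "rx": 0, "ry": 0, "rz": 0, "gripper": 1}
    - {"tx": 0, "ty": 0, "tz": -3, "rx": 0, "ry": 0, "rz": 0, "gripper": 1}
    - {"tx": 0, "ty": 0, "tz": -4, "rx": 0, "ry": 0, "rz": 0, "gripper": 1}
    - {"tx": 0, "ty": 0, "tz": -4, "rx": 0, "ry": 0, "rz": 0, "gripper": 1}
    - {"tx": 0, "ty": 0, "tz": -2, "rx": 0, "ry": 0, "rz": 0, "gripper": 1}
    - {"tx": 0, "ty": 0, "tz": 0, "rx": 0, "ry": 0, "rz": 0, "gripper": 1}
  squeeze: 80

```text
clock: 11.1
eef_pos: [541.4, 326.9, 199.3]
tcp_rot: [3.135, -0.004, 1.57]
contact_force: [0.5, -0.3, 0.6]
opening: 0.998
```

move_arm:
  increments:
    - {"tx": -3, "ty": 0, "tz": 0, "rx": 0, "ry": 0, "rz": 0, "gripper": 1}
    - {"tx": -4, "ty": 0, "tz": 0, "rx": 0, "ry": 0, "rz": 0, "gripper": 1}
    - {"tx": -5, "ty": 0, "tz": 0, "rx": 0, "ry": 0, "rz": 0, "gripper": 1}
    - {"tx": -5, "ty": 0, "tz": 0, "rx": 0, "ry": 0, "rz": 0, "gripper": 1}
    - {"tx": -5, "ty": 0, "tz": 0, "rx": 0, "ry": 0, "rz": 0, "gripper": 1}
    - {"tx": -5, "ty": 0, "tz": 0, "rx": 0, "ry": 0, "rz": 0, "gripper": 1}
    - {"tx": -5, "ty": 0, "tz": 0, "rx": 0, "ry": 0, "rz": 0, "gripper": 1}
    - {"tx": -5, "ty": 0, "tz": 0, "rx": 0, "ry": 0, "rz": 0, "gripper": 1}
    - {"tx": -5, "ty": 0, "tz": 0, "rx": 0, "ry": 0, "rz": 0, "gripper": 1}
    - {"tx": -5, "ty": 0, "tz": 0, "rx": 0, "ry": 0, "rz": 0, "gripper": 1}
    - {"tx": -5, "ty": 0.7, "tz": 0, "rx": 0, "ry": 0, "rz": 0, "gripper": 1}
    - {"tx": 0, "ty": 0, "tz": 0, "rx": 0, "ry": 0, "rz": 0, "gripper": 1}
  squeeze: 80

```text
clock: 12.3
eef_pos: [546.1, -199.2, 194.0]
tcp_rot: [3.141, 0.002, 1.566]
contact_force: [0.1, 1.2, -0.2]
opening: 1.001
```

```bash
python3 - <<'E'
from h import *
s=r.sense();print(s["eef_pos"],s["tcp_rot"],s["contact_force"],s["clock"])
K={"short@handle":(540,323),"handle":(540,323),"middle":(531,233),"far":(521,144),"mid":(547,-204),"long":(567,-295)}
Z={"short@handle":93,"handle":24,"middle":24,"far":24,"mid":118,"long":143}
for n in ("top","scene"):
    p,d=r.grab_frame(n)
    print(n); [print(k,v) for k,v in tops(cloud(d,r.camera_model(n)),K,Z,6).items()]
E
```

```text
[ 546.13721098 -199.17172414  193.98979263] [3.14108357e+00 1.72818753e-03 1.56600159e+00] [ 0.11004942  1.19713066 -0.20356981] 12.3
top
short@handle (array([539.1, 323. ,  92.6]), array([538.9, 322.4,  93. ]), array([27.4, 29.6, 10.1]), 195)
handle (array([538.6, 319.3,  23.9]), array([538.1, 314.2,  23.6]), array([58. , 54.3, 11.7]), 193)
middle (array([530.4, 232.8,  23.3]), array([530. , 232.4,  23.5]), array([57.9, 60. , 10.6]), 200)
far (array([520.2, 143. ,  24. ]), array([520.9, 143. ,  23.5]), array([57.9, 59.9, 11.9]), 189)
scene
short@handle (array([539.5, 325.3,  91. ]), array([541.9, 324.3,  91.8]), array([32.6, 29.6,  7.5]), 135)
handle (array([541. , 324.4,  24. ]), array([548.7, 319.3,  22.9]), array([61.2, 59.7, 11.9]), 219)
middle (array([532.2, 234.3,  22.1]), array([532.5, 234.5,  22.2]), array([60.7, 58.4,  8.1]), 194)
far (array([522. , 145.5,  22.3]), array([524.4, 144.9,  22. ]), array([63. , 58.8,  8.6]), 196)
mid (array([ 549.3, -203.5,  116. ]), array([ 550.9, -203.7,  117.1]), array([28.7, 28.1,  8. ]), 156)
long (array([ 569.8, -294.9,  141.1]), array([ 570.5, -294.5,  141.9]), array([19.5, 17.8,  7.9]), 78)
```

The short stud stands centred in the handle cup with its top at 93 mm. Now the middle one, gripped on its upper thread.

move_arm:
  increments:
    - {"tx": -0.5, "ty": 0.1, "tz": 0, "rx": 0, "ry": 0, "rz": 0, "gripper": 1}
    - {"tx": 0, "ty": 0, "tz": 0, "rx": 0, "ry": 0, "rz": 0, "gripper": 1}
    - {"tx": 0, "ty": 0, "tz": 2, "rx": 0, "ry": 0, "rz": 0, "gripper": 1}
    - {"tx": 0, "ty": 0, "tz": 2, "rx": 0, "ry": 0, "rz": 0, "gripper": 1}
    - {"tx": 0, "ty": 0, "tz": 2, "rx": 0, "ry": 0, "rz": 0, "gripper": 1}
    - {"tx": 0, "ty": 0, "tz": 2, "rx": 0, "ry": 0, "rz": 0, "gripper": 1}
    - {"tx": 0, "ty": 0, "tz": 2, "rx": 0, "ry": 0, "rz": 0, "gripper": 1}
    - {"tx": 0, "ty": 0, "tz": 1, "rx": 0, "ry": 0, "rz": 0, "gripper": 1}
    - {"tx": 0, "ty": 0, "tz": 0, "rx": 0, "ry": 0, "rz": 0, "gripper": 1}
    - {"tx": 0, "ty": 0, "tz": 0, "rx": 0, "ry": 0, "rz": 0, "gripper": 1}
  squeeze: 80

```text
clock: 13.4
eef_pos: [547.6, -198.5, 84.8]
tcp_rot: [3.141, 0.0, 1.571]
contact_force: [-0.7, -0.4, -0.2]
opening: 1.002
```

move_arm:
  increments:
    - {"tx": 0, "ty": 0, "tz": 0, "rx": 0, "ry": 0, "rz": 0, "gripper": -0.2}
    - {"tx": 0, "ty": 0, "tz": 0, "rx": 0, "ry": 0, "rz": 0, "gripper": -0.2}
    - {"tx": 0, "ty": 0, "tz": 0, "rx": 0, "ry": 0, "rz": 0, "gripper": -0.2}
    - {"tx": 0, "ty": 0, "tz": 0, "rx": 0, "ry": 0, "rz": 0, "gripper": -1}
    - {"tx": 0, "ty": 0, "tz": 0, "rx": 0, "ry": 0, "rz": 0, "gripper": -1}
    - {"tx": 0, "ty": 0, "tz": 0, "rx": 0, "ry": 0, "rz": 0, "gripper": -1}
    - {"tx": 0, "ty": 0, "tz": 0, "rx": 0, "ry": 0, "rz": 0, "gripper": -1}
    - {"tx": 0, "ty": 0, "tz": 0, "rx": 0, "ry": 0, "rz": 0, "gripper": -1}
    - {"tx": 0, "ty": 0, "tz": 0, "rx": 0, "ry": 0, "rz": 0, "gripper": -1}
  squeeze: 80

```text
clock: 14.3
eef_pos: [547.5, -199.0, 85.0]
tcp_rot: [3.141, 0.0, 1.57]
contact_force: [-0.9, 1.4, 4.7]
opening: 0.33
```

move_arm:
  increments:
    - {"tx": 0, "ty": 0, "tz": -0.5, "rx": 0, "ry": 0, "rz": 0, "gripper": -1}
    - {"tx": 0, "ty": 0, "tz": -1, "rx": 0, "ry": 0, "rz": 0, "gripper": -1}
    - {"tx": 0, "ty": 0, "tz": -2, "rx": 0, "ry": 0, "rz": 0, "gripper": -1}
    - {"tx": 0, "ty": 0, "tz": -2.5, "rx": 0, "ry": 0, "rz": 0, "gripper": -1}
    - {"tx": 0, "ty": 0, "tz": -2.5, "rx": 0, "ry": 0, "rz": 0, "gripper": -1}
    - {"tx": 0, "ty": 0, "tz": -2, "rx": 0, "ry": 0, "rz": 0, "gripper": -1}
    - {"tx": 0, "ty": 0, "tz": -1.5, "rx": 0, "ry": 0, "rz": 0, "gripper": -1}
    - {"tx": 0, "ty": 0, "tz": 0, "rx": 0, "ry": 0, "rz": 0, "gripper": -1}
  squeeze: 80

```text
clock: 15.1
eef_pos: [548.1, -199.2, 206.6]
tcp_rot: [3.138, 0.001, 1.57]
contact_force: [0.8, -0.1, -5.5]
opening: 0.331
```

move_arm:
  increments:
    - {"tx": 1.2, "ty": -0.1, "tz": 0, "rx": 0, "ry": 0, "rz": 0, "gripper": -1}
    - {"tx": 2.5, "ty": -0.1, "tz": 0, "rx": 0, "ry": 0, "rz": 0, "gripper": -1}
    - {"tx": 2.5, "ty": -0.1, "tz": 0, "rx": 0, "ry": 0, "rz": 0, "gripper": -1}
    - {"tx": 2.5, "ty": -0.1, "tz": 0, "rx": 0, "ry": 0, "rz": 0, "gripper": -1}
    - {"tx": 2.5, "ty": -0.1, "tz": 0, "rx": 0, "ry": 0, "rz": 0, "gripper": -1}
    - {"tx": 2.5, "ty": -0.1, "tz": 0, "rx": 0, "ry": 0, "rz": 0, "gripper": -1}
    - {"tx": 2.5, "ty": -0.1, "tz": 0, "rx": 0, "ry": 0, "rz": 0, "gripper": -1}
    - {"tx": 2.5, "ty": -0.1, "tz": 0, "rx": 0, "ry": 0, "rz": 0, "gripper": -1}
    - {"tx": 2.5, "ty": -0.1, "tz": 0, "rx": 0, "ry": 0, "rz": 0, "gripper": -1}
    - {"tx": 2.5, "ty": -0.1, "tz": 0, "rx": 0, "ry": 0, "rz": 0, "gripper": -1}
    - {"tx": 2.5, "ty": -0.1, "tz": 0, "rx": 0, "ry": 0, "rz": 0, "gripper": -1}
    - {"tx": 2.5, "ty": -0.1, "tz": 0, "rx": 0, "ry": 0, "rz": 0, "gripper": -1}
  squeeze: 80

```text
clock: 16.3
eef_pos: [533.8, 89.6, 202.8]
tcp_rot: [-3.139, 0.0, 1.57]
contact_force: [-0.5, 0.0, -4.4]
opening: 0.329
```

move_arm:
  increments:
    - {"tx": 2.5, "ty": -0.1, "tz": 0, "rx": 0, "ry": 0, "rz": 0, "gripper": -1}
    - {"tx": 2.5, "ty": -0.1, "tz": 0, "rx": 0, "ry": 0, "rz": 0, "gripper": -1}
    - {"tx": 2.5, "ty": -0.1, "tz": 0, "rx": 0, "ry": 0, "rz": 0, "gripper": -1}
    - {"tx": 2.5, "ty": -0.1, "tz": 0, "rx": 0, "ry": 0, "rz": 0, "gripper": -1}
    - {"tx": 2.5, "ty": 0, "tz": 0, "rx": 0, "ry": 0, "rz": 0, "gripper": -1}
    - {"tx": 1.7, "ty": 0, "tz": 0, "rx": 0, "ry": 0, "rz": 0, "gripper": -1}
    - {"tx": 0.8, "ty": 0, "tz": 0, "rx": 0, "ry": 0, "rz": 0, "gripper": -1}
    - {"tx": 0, "ty": 0, "tz": 0, "rx": 0, "ry": 0, "rz": 0, "gripper": -1}
    - {"tx": 0, "ty": 0, "tz": 0, "rx": 0, "ry": 0, "rz": 0, "gripper": -1}
  squeeze: 80

```text
clock: 17.2
eef_pos: [531.0, 237.5, 203.9]
tcp_rot: [-3.141, 0.001, 1.57]
contact_force: [-0.3, -0.0, -5.0]
opening: 0.328
```

```bash
cat >> h.py <<'E'
def held(pic):
    s=r.sense();print(s["eef_pos"].round(1),s["opening"],s["contact_force"].round(1),s["clock"])
    p2,d2=r.grab_frame("scene"); p,d=r.grab_frame("wrist")
    cv2.imwrite(pic,np.hstack([cv2.resize(p,(400,300)),cv2.resize(p2[60:330,280:640],(400,300))])[...,::-1])
    Q=cloud(d2,r.camera_model("scene")).reshape(-1,3); tip=s["eef_pos"][2]
    S=Q[(np.hypot(*(Q[:,:2]-s["eef_pos"][:2]).T)<28)&(Q[:,2]>60)&(Q[:,2]<tip)]
    print("lower z",np.percentile(S[:,2],1))
    for z in np.arange(120,tip,12):
        T=S[abs(S[:,2]-z)<4]
        if len(T)>5: print(z,len(T),T.mean(0).round(1),"y mid",(T[:,1].min()+T[:,1].max())/2)
E
python3 -c "
from h import *
held('pics/a4.png')"
```

```text
[531.  237.5 203.9] 0.32807730159235593 [-0.3 -0.  -5. ] 17.2
lower z 132.22619093528405
132.0 24 [541.6 227.6 133.7] y mid 229.28036586757764
144.0 58 [541.6 227.6 144.1] y mid 231.5513406491538
156.0 59 [541.6 227.9 156. ] y mid 231.00984850741236
168.0 67 [539.1 227.8 167.6] y mid 231.11532203242592
180.0 50 [539.4 228.3 179.8] y mid 231.06926417201294
192.0 56 [540.  228.3 192. ] y mid 230.74907883043042
```

View pics/a4.png

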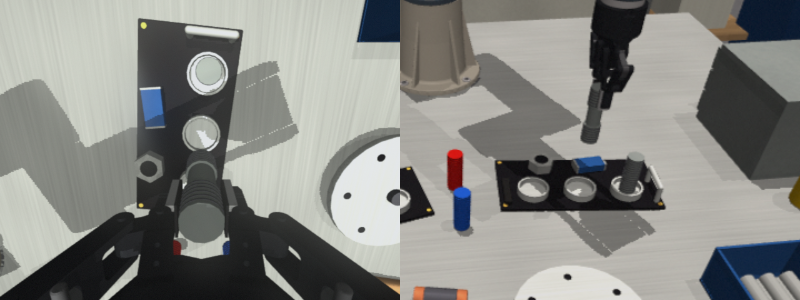

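The middle stud hangs upright at y ≈ 231 (the cup is at 233.5). The short stud stands in the handle cup. Lowering.

move_arm:
  increments:
    - {"tx": 0.2, "ty": 0, "tz": 2, "rx": 0, "ry": 0, "rz": 0, "gripper": -1}
    - {"tx": 0, "ty": 0, "tz": 2.5, "rx": 0, "ry": 0, "rz": 0, "gripper": -1}
    - {"tx": 0, "ty": 0, "tz": 2.5, "rx": 0, "ry": 0, "rz": 0, "gripper": -1}
    - {"tx": 0, "ty": 0, "tz": 2, "rx": 0, "ry": 0, "rz": 0, "gripper": -1}
    - {"tx": 0, "ty": 0, "tz": 1.5, "rx": 0, "ry": 0, "rz": 0, "gripper": -1}
    - {"tx": 0, "ty": 0, "tz": 0.7, "rx": 0, "ry": 0, "rz": 0, "gripper": -1}
    - {"tx": 0, "ty": 0, "tz": 0.3, "rx": 0, "ry": 0, "rz": 0, "gripper": -1}
    - {"tx": 0, "ty": 0, "tz": 0, "rx": 0, "ry": 0, "rz": 0, "gripper": -1}
    - {"tx": 0, "ty": 0, "tz": 0, "rx": 0, "ry": 0, "rz": 0, "gripper": -1}
  squeeze: 80

```text
clock: 18.2
eef_pos: [532.0, 240.4, 90.2]
tcp_rot: [3.14, -0.001, 1.57]
contact_force: [-0.0, 0.6, -4.6]
opening: 0.33
```

move_arm:
  increments:
    - {"tx": 0, "ty": 0, "tz": 0.2, "rx": 0, "ry": 0, "rz": 0, "gripper": -1}
    - {"tx": 0, "ty": 0, "tz": 0.1, "rx": 0, "ry": 0, "rz": 0, "gripper": -1}
    - {"tx": 0, "ty": 0, "tz": 0, "rx": 0, "ry": 0, "rz": 0, "gripper": -1}
    - {"tx": 0, "ty": 0, "tz": 0, "rx": 0, "ry": 0, "rz": 0, "gripper": -1}
  squeeze: 80

```text
clock: 18.6
eef_pos: [531.4, 240.2, 86.4]
tcp_rot: [3.141, -0.0, 1.57]
contact_force: [0.4, -0.6, -3.9]
opening: 0.332
```

move_arm:
  increments:
    - {"tx": 0, "ty": 0, "tz": 0.1, "rx": 0, "ry": 0, "rz": 0, "gripper": -1}
    - {"tx": 0, "ty": 0, "tz": 0.1, "rx": 0, "ry": 0, "rz": 0, "gripper": -1}
    - {"tx": 0, "ty": 0, "tz": 0, "rx": 0, "ry": 0, "rz": 0, "gripper": -1}
    - {"tx": 0, "ty": 0, "tz": 0, "rx": 0, "ry": 0, "rz": 0, "gripper": -1}
  squeeze: 80

```text
clock: 19.0
eef_pos: [531.5, 240.3, 85.0]
tcp_rot: [3.141, -0.0, 1.57]
contact_force: [-3.0, -0.7, 5.1]
opening: 0.329
```

move_arm:
  increments:
    - {"tx": 0, "ty": 0, "tz": 0, "rx": 0, "ry": 0, "rz": 0, "gripper": -0.2}
    - {"tx": 0, "ty": 0, "tz": 0, "rx": 0, "ry": 0, "rz": 0, "gripper": 0.1}
    - {"tx": 0, "ty": 0, "tz": 0, "rx": 0, "ry": 0, "rz": 0, "gripper": 0.5}
    - {"tx": 0, "ty": 0, "tz": 0, "rx": 0, "ry": 0, "rz": 0, "gripper": 1}
    - {"tx": 0, "ty": 0, "tz": 0, "rx": 0, "ry": 0, "rz": 0, "gripper": 1}
    - {"tx": 0, "ty": 0, "tz": 0, "rx": 0, "ry": 0, "rz": 0, "gripper": 1}
    - {"tx": 0, "ty": 0, "tz": 0, "rx": 0, "ry": 0, "rz": 0, "gripper": 1}
  squeeze: 80

```text
clock: 19.7
eef_pos: [531.3, 240.2, 84.3]
tcp_rot: [-3.142, 0.0, 1.57]
contact_force: [0.7, 0.0, -0.2]
opening: 1.001
```

move_arm:
  increments:
    - {"tx": 0, "ty": 0, "tz": -1.5, "rx": 0, "ry": 0, "rz": 0, "gripper": 1}
    - {"tx": 0, "ty": 0, "tz": -3, "rx": 0, "ry": 0, "rz": 0, "gripper": 1}
    - {"tx": 0, "ty": 0, "tz": -4, "rx": 0, "ry": 0, "rz": 0, "gripper": 1}
    - {"tx": 0, "ty": 0, "tz": -4, "rx": 0, "ry": 0, "rz": 0, "gripper": 1}
    - {"tx": 0, "ty": 0, "tz": -1, "rx": 0, "ry": 0, "rz": 0, "gripper": 1}
    - {"tx": 0, "ty": 0, "tz": 0, "rx": 0, "ry": 0, "rz": 0, "gripper": 1}
  squeeze: 80

```text
clock: 20.3
eef_pos: [532.5, 240.7, 222.2]
tcp_rot: [3.137, -0.002, 1.57]
contact_force: [-0.3, -0.3, -0.7]
opening: 1.005
```

move_arm:
  increments:
    - {"tx": -3, "ty": 0.3, "tz": 0, "rx": 0, "ry": 0, "rz": 0, "gripper": 1}
    - {"tx": -5, "ty": 0.3, "tz": 0, "rx": 0, "ry": 0, "rz": 0, "gripper": 1}
    - {"tx": -5, "ty": 0.3, "tz": 0, "rx": 0, "ry": 0, "rz": 0, "gripper": 1}
    - {"tx": -5, "ty": 0.3, "tz": 0, "rx": 0, "ry": 0, "rz": 0, "gripper": 1}
    - {"tx": -5, "ty": 0.3, "tz": 0, "rx": 0, "ry": 0, "rz": 0, "gripper": 1}
    - {"tx": -5, "ty": 0.3, "tz": 0, "rx": 0, "ry": 0, "rz": 0, "gripper": 1}
    - {"tx": -5, "ty": 0.3, "tz": 0, "rx": 0, "ry": 0, "rz": 0, "gripper": 1}
    - {"tx": -5, "ty": 0.3, "tz": 0, "rx": 0, "ry": 0, "rz": 0, "gripper": 1}
    - {"tx": -5, "ty": 0.3, "tz": 0, "rx": 0, "ry": 0, "rz": 0, "gripper": 1}
    - {"tx": -5, "ty": 0.3, "tz": 0, "rx": 0, "ry": 0, "rz": 0, "gripper": 1}
    - {"tx": -3, "ty": 0.3, "tz": 0, "rx": 0, "ry": 0, "rz": 0, "gripper": 1}
    - {"tx": -2, "ty": 0.3, "tz": 0, "rx": 0, "ry": 0, "rz": 0, "gripper": 1}
  squeeze: 80

```text
clock: 21.5
eef_pos: [565.9, -291.1, 217.5]
tcp_rot: [-3.139, -0.001, 1.568]
contact_force: [0.9, 0.3, -0.3]
opening: 1.003
```

```bash
python3 - <<'E'
from h import *
s=r.sense();print(s["eef_pos"],s["tcp_rot"],s["contact_force"],s["clock"])
K={"short@handle":(540,323),"mid@middle":(531,233),"far":(521,144),"long":(567,-295)}
Z={"short@handle":93,"mid@middle":118,"far":24,"long":143}
for n in ("top","scene"):
    p,d=r.grab_frame(n); P=cloud(d,r.camera_model(n))
    print(n); [print(k,v) for k,v in tops(P,K,Z,6).items()]
    P=P.reshape(-1,3); M=P[(np.hypot(P[:,0]-570,P[:,1]+295)<160)&(P[:,2]>100)&(P[:,2]<137)]
    M=M[np.hypot(M[:,0]-568,M[:,1]+295)>30]; 
    if n=="top": print("purple tops, by y:",[M[c].mean(0).round() for c in (M[:,1]<-330,M[:,1]>-330) if c.any()])
E
```

```text
[ 565.93446136 -291.07432634  217.47150927] [-3.13919688e+00 -1.06443145e-03  1.56828255e+00] [ 0.91248183  0.25256256 -0.28922235] 21.5
top
short@handle (array([539.1, 323. ,  92.7]), array([539. , 322.2,  92.8]), array([27.4, 30.4, 11.2]), 198)
mid@middle (array([530.4, 232.1, 117.5]), array([530.8, 231.8, 117.9]), array([28.3, 28.7,  9.7]), 204)
far (array([520.3, 142.8,  23.7]), array([520.8, 142.5,  23.5]), array([57.9, 59.5, 11.4]), 192)
long (array([ 567.2, -297.1,  142.5]), array([ 567.1, -296.7,  143.4]), array([18.4, 18.5,  9.1]), 97)
purple tops, by y: [array([ 674., -252.,  122.])]
scene
short@handle (array([541.5, 326. ,  91.7]), array([542.4, 323.9,  91.9]), array([30.6, 31.9,  9.4]), 137)
mid@middle (array([531.5, 234.9, 116.5]), array([534.5, 233.7, 117. ]), array([35.5, 29.9,  8.9]), 137)
far (array([522.5, 144.8,  22.2]), array([524.2, 144.9,  22.1]), array([62.4, 58.2,  8.3]), 198)
long (array([ 569.8, -295. ,  141.2]), array([ 570.7, -294.4,  142. ]), array([18.7, 18.9,  7.9]), 79)
```

Two are placed and stand true. Now the long stud.

move_arm:
  increments:
    - {"tx": 0, "ty": 0, "tz": 0, "rx": 0, "ry": 0, "rz": 0, "gripper": 1}
    - {"tx": 0, "ty": 0, "tz": 0, "rx": 0, "ry": 0, "rz": 0, "gripper": 1}
    - {"tx": -0.3, "ty": 0, "tz": 0, "rx": 0, "ry": 0, "rz": 0, "gripper": 1}
    - {"tx": 0, "ty": 0, "tz": 2, "rx": 0, "ry": 0, "rz": 0, "gripper": 1}
    - {"tx": 0, "ty": 0, "tz": 0, "rx": 0, "ry": 0, "rz": 0, "gripper": 1}
  squeeze: 80

```text
clock: 22.1
eef_pos: [565.9, -290.6, 197.4]
tcp_rot: [-3.139, -0.002, 1.571]
contact_force: [-0.0, 0.8, 0.7]
opening: 1.001
```

move_arm:
  increments:
    - {"tx": -0.5, "ty": 0.2, "tz": 0, "rx": 0, "ry": 0, "rz": 0, "gripper": 1}
    - {"tx": 0, "ty": 0, "tz": 2, "rx": 0, "ry": 0, "rz": 0, "gripper": 1}
    - {"tx": 0, "ty": 0, "tz": 2, "rx": 0, "ry": 0, "rz": 0, "gripper": 1}
    - {"tx": 0, "ty": 0, "tz": 2, "rx": 0, "ry": 0, "rz": 0, "gripper": 1}
    - {"tx": 0, "ty": 0, "tz": 2, "rx": 0, "ry": 0, "rz": 0, "gripper": 1}
    - {"tx": 0, "ty": 0, "tz": 2, "rx": 0, "ry": 0, "rz": 0, "gripper": 1}
    - {"tx": 0, "ty": 0, "tz": 1.3, "rx": 0, "ry": 0, "rz": 0, "gripper": 1}
    - {"tx": 0, "ty": 0, "tz": 0, "rx": 0, "ry": 0, "rz": 0, "gripper": 1}
    - {"tx": 0, "ty": 0, "tz": 0, "rx": 0, "ry": 0, "rz": 0, "gripper": 1}
  squeeze: 80

```text
clock: 23.0
eef_pos: [569.5, -297.3, 87.0]
tcp_rot: [3.141, 0.0, 1.57]
contact_force: [-0.2, 0.7, -0.3]
opening: 1.003
```

move_arm:
  increments:
    - {"tx": 0, "ty": 0, "tz": 0, "rx": 0, "ry": 0, "rz": 0, "gripper": -0.2}
    - {"tx": 0, "ty": 0, "tz": 0, "rx": 0, "ry": 0, "rz": 0, "gripper": -0.2}
    - {"tx": 0, "ty": 0, "tz": 0, "rx": 0, "ry": 0, "rz": 0, "gripper": -0.2}
    - {"tx": 0, "ty": 0, "tz": 0, "rx": 0, "ry": 0, "rz": 0, "gripper": -1}
    - {"tx": 0, "ty": 0, "tz": 0, "rx": 0, "ry": 0, "rz": 0, "gripper": -1}
    - {"tx": 0, "ty": 0, "tz": 0, "rx": 0, "ry": 0, "rz": 0, "gripper": -1}
    - {"tx": 0, "ty": 0, "tz": 0, "rx": 0, "ry": 0, "rz": 0, "gripper": -1}
    - {"tx": 0, "ty": 0, "tz": 0, "rx": 0, "ry": 0, "rz": 0, "gripper": -1}
    - {"tx": 0, "ty": 0, "tz": 0, "rx": 0, "ry": 0, "rz": 0, "gripper": -1}
  squeeze: 80

```text
clock: 23.9
eef_pos: [568.8, -297.2, 87.0]
tcp_rot: [-3.141, 0.0, 1.57]
contact_force: [-1.7, 1.3, 6.6]
opening: 0.335
```

move_arm:
  increments:
    - {"tx": 0, "ty": 0, "tz": -0.5, "rx": 0, "ry": 0, "rz": 0, "gripper": -1}
    - {"tx": 0, "ty": 0, "tz": -1, "rx": 0, "ry": 0, "rz": 0, "gripper": -1}
    - {"tx": 0, "ty": 0, "tz": -2, "rx": 0, "ry": 0, "rz": 0, "gripper": -1}
    - {"tx": 0, "ty": 0, "tz": -2.5, "rx": 0, "ry": 0, "rz": 0, "gripper": -1}
    - {"tx": 0, "ty": 0, "tz": -2.5, "rx": 0, "ry": 0, "rz": 0, "gripper": -1}
    - {"tx": 0, "ty": 0, "tz": -2, "rx": 0, "ry": 0, "rz": 0, "gripper": -1}
    - {"tx": 0, "ty": 0, "tz": -1.5, "rx": 0, "ry": 0, "rz": 0, "gripper": -1}
    - {"tx": 0, "ty": 0, "tz": 0, "rx": 0, "ry": 0, "rz": 0, "gripper": -1}
  squeeze: 80

```text
clock: 24.7
eef_pos: [570.0, -297.5, 208.6]
tcp_rot: [3.138, 0.002, 1.57]
contact_force: [0.8, -0.8, -8.1]
opening: 0.332
```

move_arm:
  increments:
    - {"tx": 1.2, "ty": -0.2, "tz": 0, "rx": 0, "ry": 0, "rz": 0, "gripper": -1}
    - {"tx": 2.5, "ty": -0.3, "tz": 0, "rx": 0, "ry": 0, "rz": 0, "gripper": -1}
    - {"tx": 2.5, "ty": -0.3, "tz": 0, "rx": 0, "ry": 0, "rz": 0, "gripper": -1}
    - {"tx": 2.5, "ty": -0.3, "tz": 0, "rx": 0, "ry": 0, "rz": 0, "gripper": -1}
    - {"tx": 2.5, "ty": -0.3, "tz": 0, "rx": 0, "ry": 0, "rz": 0, "gripper": -1}
    - {"tx": 2.5, "ty": -0.3, "tz": 0, "rx": 0, "ry": 0, "rz": 0, "gripper": -1}
    - {"tx": 2.5, "ty": -0.3, "tz": 0, "rx": 0, "ry": 0, "rz": 0, "gripper": -1}
    - {"tx": 2.5, "ty": -0.3, "tz": 0, "rx": 0, "ry": 0, "rz": 0, "gripper": -1}
    - {"tx": 2.5, "ty": -0.3, "tz": 0, "rx": 0, "ry": 0, "rz": 0, "gripper": -1}
    - {"tx": 2.5, "ty": -0.3, "tz": 0, "rx": 0, "ry": 0, "rz": 0, "gripper": -1}
    - {"tx": 2.5, "ty": -0.3, "tz": 0, "rx": 0, "ry": 0, "rz": 0, "gripper": -1}
    - {"tx": 2.5, "ty": -0.3, "tz": 0, "rx": 0, "ry": 0, "rz": 0, "gripper": -1}
  squeeze: 80

```text
clock: 25.9
eef_pos: [532.5, -8.5, 204.8]
tcp_rot: [-3.139, -0.0, 1.57]
contact_force: [0.1, -0.5, -7.7]
opening: 0.334
```

move_arm:
  increments:
    - {"tx": 2.5, "ty": -0.3, "tz": 0, "rx": 0, "ry": 0, "rz": 0, "gripper": -1}
    - {"tx": 2.5, "ty": -0.3, "tz": 0, "rx": 0, "ry": 0, "rz": 0, "gripper": -1}
    - {"tx": 2.5, "ty": -0.3, "tz": 0, "rx": 0, "ry": 0, "rz": 0, "gripper": -1}
    - {"tx": 2.5, "ty": -0.3, "tz": 0, "rx": 0, "ry": 0, "rz": 0, "gripper": -1}
    - {"tx": 2.5, "ty": 0, "tz": 0, "rx": 0, "ry": 0, "rz": 0, "gripper": -1}
    - {"tx": 2, "ty": 0, "tz": 0, "rx": 0, "ry": 0, "rz": 0, "gripper": -1}
    - {"tx": 0.8, "ty": 0, "tz": 0, "rx": 0, "ry": 0, "rz": 0, "gripper": -1}
    - {"tx": 0, "ty": 0, "tz": 0, "rx": 0, "ry": 0, "rz": 0, "gripper": -1}
    - {"tx": 0, "ty": 0, "tz": 0, "rx": 0, "ry": 0, "rz": 0, "gripper": -1}
  squeeze: 80

```text
clock: 26.8
eef_pos: [521.5, 142.5, 205.6]
tcp_rot: [-3.14, 0.001, 1.571]
contact_force: [-0.0, 0.1, -7.9]
opening: 0.333
```

```bash
python3 -c "
from h import *
held('pics/a5.png')"
```

```text
[521.5 142.5 205.6] 0.33276474333750866 [-0.   0.1 -7.9] 26.8
lower z 133.1057577926772
132.0 24 [531.5 140.8 133.7] y mid 142.5981471485527
144.0 54 [532.  141.4 143.8] y mid 144.0278055864972
156.0 57 [531.2 140.4 156.1] y mid 142.8415551177703
168.0 54 [531.8 140.7 168. ] y mid 143.03812827362418
180.0 53 [532.1 141.7 179.9] y mid 143.80545203137063
192.0 59 [532.  140.1 191.9] y mid 143.77385923707442
204.0 22 [529.  137.1 202.3] y mid 144.1241345273887
```

View pics/a5.png

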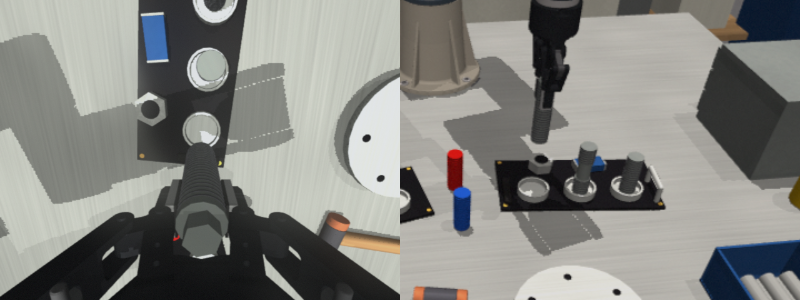

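The long stud hangs upright over the far cup at y ≈ 143.5 (the cup is at 144), and the other two are standing. Lowering.

move_arm:
  increments:
    - {"tx": 0, "ty": 0, "tz": 2, "rx": 0, "ry": 0, "rz": 0, "gripper": -1}
    - {"tx": 0, "ty": 0, "tz": 2.5, "rx": 0, "ry": 0, "rz": 0, "gripper": -1}
    - {"tx": 0, "ty": 0, "tz": 2.5, "rx": 0, "ry": 0, "rz": 0, "gripper": -1}
    - {"tx": 0, "ty": 0, "tz": 2, "rx": 0, "ry": 0, "rz": 0, "gripper": -1}
    - {"tx": 0, "ty": 0, "tz": 1.5, "rx": 0, "ry": 0, "rz": 0, "gripper": -1}
    - {"tx": 0, "ty": 0, "tz": 0.7, "rx": 0, "ry": 0, "rz": 0, "gripper": -1}
    - {"tx": 0, "ty": 0, "tz": 0.3, "rx": 0, "ry": 0, "rz": 0, "gripper": -1}
    - {"tx": 0, "ty": 0, "tz": 0.1, "rx": 0, "ry": 0, "rz": 0, "gripper": -1}
    - {"tx": 0, "ty": 0, "tz": 0, "rx": 0, "ry": 0, "rz": 0, "gripper": -1}
    - {"tx": 0, "ty": 0, "tz": 0, "rx": 0, "ry": 0, "rz": 0, "gripper": -1}
  squeeze: 80

```text
clock: 27.9
eef_pos: [522.7, 143.1, 91.0]
tcp_rot: [3.14, -0.0, 1.57]
contact_force: [0.5, -0.9, -7.7]
opening: 0.331
```

move_arm:
  increments:
    - {"tx": 0, "ty": 0, "tz": 0.1, "rx": 0, "ry": 0, "rz": 0, "gripper": -1}
    - {"tx": 0, "ty": 0, "tz": 0.1, "rx": 0, "ry": 0, "rz": 0, "gripper": -1}
    - {"tx": 0, "ty": 0, "tz": 0, "rx": 0, "ry": 0, "rz": 0, "gripper": -1}
    - {"tx": 0, "ty": 0, "tz": 0, "rx": 0, "ry": 0, "rz": 0, "gripper": -1}
  squeeze: 80

```text
clock: 28.3
eef_pos: [522.2, 143.0, 88.3]
tcp_rot: [-3.142, -0.0, 1.57]
contact_force: [0.3, -0.4, -7.9]
opening: 0.334
```

move_arm:
  increments:
    - {"tx": 0, "ty": 0, "tz": 0.1, "rx": 0, "ry": 0, "rz": 0, "gripper": -1}
    - {"tx": 0, "ty": 0, "tz": 0.1, "rx": 0, "ry": 0, "rz": 0, "gripper": -1}
    - {"tx": 0, "ty": 0, "tz": 0, "rx": 0, "ry": 0, "rz": 0, "gripper": -1}
    - {"tx": 0, "ty": 0, "tz": 0, "rx": 0, "ry": 0, "rz": 0, "gripper": -1}
  squeeze: 80

```text
clock: 28.7
eef_pos: [522.4, 143.1, 87.0]
tcp_rot: [3.141, -0.0, 1.57]
contact_force: [-4.4, 0.4, 7.2]
opening: 0.332
```

Contact made. Releasing, lifting and backing off.

move_arm:
  increments:
    - {"tx": 0, "ty": 0, "tz": 0, "rx": 0, "ry": 0, "rz": 0, "gripper": -0.2}
    - {"tx": 0, "ty": 0, "tz": 0, "rx": 0, "ry": 0, "rz": 0, "gripper": 0.1}
    - {"tx": 0, "ty": 0, "tz": 0, "rx": 0, "ry": 0, "rz": 0, "gripper": 0.5}
    - {"tx": 0, "ty": 0, "tz": 0, "rx": 0, "ry": 0, "rz": 0, "gripper": 1}
    - {"tx": 0, "ty": 0, "tz": 0, "rx": 0, "ry": 0, "rz": 0, "gripper": 1}
    - {"tx": 0, "ty": 0, "tz": 0, "rx": 0, "ry": 0, "rz": 0, "gripper": 1}
    - {"tx": 0, "ty": 0, "tz": 0, "rx": 0, "ry": 0, "rz": 0, "gripper": 1}
  squeeze: 80

```text
clock: 29.4
eef_pos: [522.2, 143.0, 86.2]
tcp_rot: [-3.142, 0.0, 1.57]
contact_force: [-0.5, -1.3, -0.1]
opening: 1.001
```

move_arm:
  increments:
    - {"tx": 0, "ty": 0, "tz": -1.5, "rx": 0, "ry": 0, "rz": 0, "gripper": 1}
    - {"tx": 0, "ty": 0, "tz": -3, "rx": 0, "ry": 0, "rz": 0, "gripper": 1}
    - {"tx": 0, "ty": 0, "tz": -4, "rx": 0, "ry": 0, "rz": 0, "gripper": 1}
    - {"tx": 0, "ty": 0, "tz": -4, "rx": 0, "ry": 0, "rz": 0, "gripper": 1}
    - {"tx": 0, "ty": 0, "tz": -2, "rx": 0, "ry": 0, "rz": 0, "gripper": 1}
    - {"tx": -3, "ty": 0, "tz": 0, "rx": 0, "ry": 0, "rz": 0, "gripper": 1}
    - {"tx": -4, "ty": 0, "tz": 0, "rx": 0, "ry": 0, "rz": 0, "gripper": 1}
    - {"tx": -4, "ty": 0, "tz": 0, "rx": 0, "ry": 0, "rz": 0, "gripper": 1}
    - {"tx": -4, "ty": 0, "tz": 0, "rx": 0, "ry": 0, "rz": 0, "gripper": 1}
    - {"tx": -3, "ty": 0, "tz": 0, "rx": 0, "ry": 0, "rz": 0, "gripper": 1}
    - {"tx": 0, "ty": 0, "tz": 0, "rx": 0, "ry": 0, "rz": 0, "gripper": 1}
    - {"tx": 0, "ty": 0, "tz": 0, "rx": 0, "ry": 0, "rz": 0, "gripper": 1}
  squeeze: 80

```text
clock: 30.6
eef_pos: [522.0, -37.3, 231.3]
tcp_rot: [-3.141, -0.0, 1.568]
contact_force: [-0.2, 0.0, -0.8]
opening: 0.998
```

```bash
python3 - <<'E'
from h import *
s=r.sense();print(s["eef_pos"],s["contact_force"],s["clock"])
K={"short@handle":(540,323),"mid@middle":(531,233),"long@far":(521,144)}
Z={"short@handle":93,"mid@middle":118,"long@far":143}
im=[]
for n in ("top","scene"):
    p,d=r.grab_frame(n); im.append(p); P=cloud(d,r.camera_model(n))
    print(n); [print(k,v) for k,v in tops(P,K,Z,6).items()]
cv2.imwrite("pics/end.png",np.hstack([cv2.resize(im[0][150:350,80:346],(400,300)),cv2.resize(im[1][100:340,240:560],(400,300))])[...,::-1])
E
```

```text
[522.03195974 -37.32837269 231.25220442] [-0.18695359  0.02726138 -0.81813083] 30.6
top
short@handle (array([539.1, 323.3,  92.7]), array([539. , 322.3,  92.8]), array([27.3, 29.3, 10. ]), 197)
mid@middle (array([530.4, 232.3, 117.3]), array([530.8, 231.7, 118. ]), array([28.4, 29.1, 10.1]), 208)
long@far (array([521.2, 142.7, 142. ]), array([521.2, 142.2, 143.1]), array([19.9, 18.4,  9.9]), 93)
scene
short@handle (array([541.1, 325.3,  91.2]), array([542.5, 324. ,  91.9]), array([29.8, 29.2,  8.2]), 138)
mid@middle (array([531.9, 234.6, 116.4]), array([534.5, 233.8, 117.1]), array([28.6, 30.4,  8.7]), 134)
long@far (array([523.2, 144.3, 141. ]), array([524.2, 144.2, 141.7]), array([23. , 18.4,  7.3]), 66)
```

View pics/end.png

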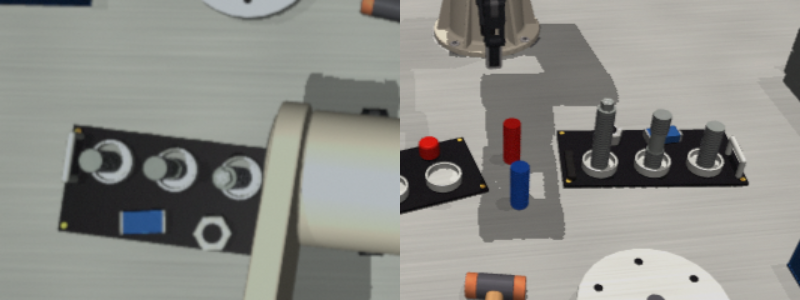

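All three stand upright in their cups, short by the handle, then mid, then long. The look-alikes in view are still standing where they were, and nothing touches the robot. Handing in.

```bash
python3 -c "
from rig import r
print(r.sign_off())"
```

```text
the job is handed in; nothing more can be done
None
```

I moved all three studs to the empty rack and handed the job in at about 31 s on the robot's clock. The short stud is in the cup next to the handle, the mid stud in the middle cup and the long stud in the farthest cup.

- **Last checks:** in both fixed cameras each stud stands upright and is within about 2 mm of its cup's centre. The tops measured about 93, 118 and 143 mm, which matches studs standing on the cup floors. The gripper was open and clear, with contact force near zero.
- **Disagreements:** the top and scene cameras differ by about 2 mm in position, within the stated calibration. Just before I lowered the short stud, the partly blocked wrist view put the handle cup about 3.5 mm off. I shifted the stud by 2 mm there, and the final check shows it centred.
- **Refused moves:** my first two move calls came back as "invalid input" because some fields were left out of the rows. Nothing moved, and filling in every field fixed it.
- **Grip on the mid stud:** the gripper took it about 5 mm off centre along the row because the arm had not fully settled. I allowed for this when placing it.

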